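# Draw out and kit the shadow-cut tray, run it home and clamp it

### The job

Swing the cam lever open and draw the tray fully out towards you by its tab; then put every part lying on the bench (of the spanner, L-bracket, T-bracket, H-shaped link and slide box, those that are there) into the cut-out of its own shape in the tray, flat on the cut-out's floor. When all are in, slide the loaded tray back until it is fully home against its far end stop, and only then swing the lever back over its high point until it snaps shut. Do not knock over or shift the beaker, timer, petri dish and pen.

Things in the scene. Friction and masses are not known exactly. Their poses are not given: they have to be found in the camera images.
- spanner_center (a point): open-ended steel spanner lying flat, 110 mm long, 24 mm high; point at the middle of its outline, half-way up (12 mm over its underside). Long axis = y. Handle 16 mm wide from y -55 to +21 mm; head 36 mm wide (x) from y +21 to +55 mm, its jaw mouth opening to +y. Mass about 0.14 kg.
- angle_center (a point): L-shaped aluminium angle bracket lying flat, outline 52 (x) by 70 (y) mm, 24 mm high, bars 18 mm wide; point at the middle of the outline rectangle, half-way up (it is in the air inside the L). Long leg along y: x -26 to -8, y -35 to +35 mm. Short leg along x: x -8 to +26, y -35 to -17 mm. About 0.1 kg.
- tee_center (a point): T-shaped aluminium bracket lying flat, outline 52 (x) by 70 (y) mm, 24 mm high, bars 18 mm wide; point at the middle of the outline rectangle, half-way up (inside the stem). Cross bar along y: x -26 to -8, y -35 to +35 mm. Stem along x: x -8 to +26, y -9 to +9 mm. About 0.1 kg.
- link_center (a point): H-shaped (dumb-bell) aluminium link lying flat, 46 (x) by 60 (y) mm, 24 mm high; point at its centre, half-way up. Waist 16 mm wide (x -8 to +8) from y -17 to +17 mm; two end bars 46 mm long (x), 13 mm wide at y -30..-17 and +17..+30 mm. Same after a half turn. About 0.1 kg.
- slide_box_center (a point): closed green microscope-slide box, 36 (x) by 91 (y) by 32 mm high; point at its centre, half-way up. May be seated either way round (half turn). About 0.08 kg.
- seat_spanner (a point): the place in the tray where point spanner_center must come: over the cut-out of the spanner, 12 mm above the cut-out's floor (so 2 mm below the tray's top face). Its x, y and z axes point as those of the part do when it is seated. It travels with the carriage. Cut-outs are 14 mm deep with 3 mm play on each side of the part.
- seat_angle (a point): the place in the tray where point angle_center must come: over the cut-out of the angle, 12 mm above the cut-out's floor (so 2 mm below the tray's top face). Its x, y and z axes point as those of the part do when it is seated. It travels with the carriage. Cut-outs are 14 mm deep with 3 mm play on each side of the part.
- seat_tee (a point): the place in the tray where point tee_center must come: over the cut-out of the tee, 12 mm above the cut-out's floor (so 2 mm below the tray's top face). Its x, y and z axes point as those of the part do when it is seated. It travels with the carriage. Cut-outs are 14 mm deep with 3 mm play on each side of the part.
- seat_link (a point): the place in the tray where point link_center must come: over the cut-out of the link, 12 mm above the cut-out's floor (so 2 mm below the tray's top face). Its x, y and z axes point as those of the part do when it is seated. It travels with the carriage. Cut-outs are 14 mm deep with 3 mm play on each side of the part.
- seat_slide_box (a point): the place in the tray where point slide_box_center must come: over the cut-out of the slide box, 16 mm above the cut-out's floor (so 2 mm above the tray's top face). Its x, y and z axes point as those of the part do when it is seated. It travels with the carriage. Cut-outs are 14 mm deep with 3 mm play on each side of the part.
- carriage (a joint): slide of the tray carriage, m: 0 = home, against the end stop at the far end; 0.08 = drawn fully out towards the robot, to its near stop. Moves along the -x axis of the seats; about 3 N of friction, stays where it is left. The shadow-cut dark tray on it is 194 mm (x) by 196 mm (y), its top 32 mm over the bench. Starts home or up to 15 mm short of it.
- tab (a point): middle of the upright grip tab on the tray's near left corner, for moving the carriage: 12 mm thick in x, 40 mm wide in y, standing from the tray top (20 mm below this point) to 14 mm above this point. Axes as the seats'.
- cam_lever (a joint): cam lever on the left of the slide, turning about an upright pivot, rad: 0 = closed (pointing at the robot, alongside the slide), 1.92 = open (pointing to the left and a little away). Grows clockwise from above. A spring drives it to 0 or to 1.92 on either side of the high point at 0.67; up to about 0.3 N m is needed to bring it over, either way. Starts closed.
- lever_knob (a point): middle of the upright round knob at the lever's end, 18 mm diameter, 38 mm high (19 mm above and below this point), 75 mm from the pivot, about 43 mm over the bench. The lever's arm is a 12 mm rod 12 mm below this point.
- lever_pivot (a point): point on the lever's upright pivot axis, at the height of point lever_knob.
- beaker: bystander: plastic beaker, 48 mm wide, 58 mm high; origin at the underside
- timer: bystander: small white timer, 29x64x60 mm, standing; origin at the underside
- petri: bystander: petri dish, 62 mm wide, 12 mm high; origin at the underside
- pen: bystander: pen, 145 mm long, 9 mm high; origin at the underside
- spanner: the same spanner; origin at its underside, below point spanner_center, same axes
- angle: the same angle; origin at its underside, below point angle_center, same axes
- tee: the same tee; origin at its underside, below point tee_center, same axes
- link: the same link; origin at its underside, below point link_center, same axes
- slide_box: the same slide box; origin at its underside, below point slide_box_center, same axes
Mind the look-alikes: they are no part of the job. What is shaped like the tee but orange is not meant.

How it is judged:
By the outcome, as a careful person would: the job done as asked, in the order asked, and still so for the second after the job is handed in, with the robot touching nothing.
Of spanner, angle, tee, link, slide_box only 4 to 5 are there at a start; the rules pass over those that are not, and their reading is None.
At some moment in a run one of spanner, angle, tee, link, slide_box may be knocked a few centimetres aside while the robot is not near it.
It also fails if it takes over 208 s, if anything falls off the work surface, if the arm or the gripper's body presses on something with over 40 N, if the wrist force passes 120 N, or if a joint passes its speed limit or range.

### The arm

A 6-joint arm with a two-finger parallel gripper is mounted at the origin on a cart in front of the work surface, level with it; the furniture and walls round the work are solid. World frame = base frame: x ahead of the robot, y to its left, z up, the work surface at z = 0. Lengths are in m, angles in degrees, forces in N, time in s.
With the tool pointing down it reaches from about 0.3 to 0.75 m from the base axis. Payload 8.5 kg.
Tool frame: the origin (TCP) lies at the very end of the fingers, on their centre line; the grasp point (between the pads) lies 19 mm behind it; z points along the fingers, y is the line along which they close (so a half turn about z gives the same grasp; the last joint's range is limited). The gripper opens to 85 mm and grips with 20 to 120 N. Pads are 22 mm wide; open, the fingers measure 114 mm over their backs; the gripper's body (76 mm by 85 mm) begins 54 mm behind the grasp point. The pads swing forward as they close: fully open they stand 13 mm farther back than shut.
Start: joints at [-77.195, 21.807, 74.336, -0, 83.858, -12.336], TCP at [0.234, -0.498, 0.231] pointing down, gripper open.
Joint ranges: [-178.18, 178.18], [-50.72, 133.34], [12.68, 142.11], [-81.47, 261.47], [9.98, 163.14], [-165.26, 165.26]. Speed limits (degrees/s): [136.94, 136.94, 180, 180, 180, 180].

### API

Orientations are given as a 3x3 rotation matrix whose columns are the frame's x, y, z axes.
In Python, from rig import env, optics, spotter gives the robot as it stands.
- The arm moves only by the shell command python3 -m crank 'ROWS' [FORCE]. ROWS is JSON, one flat list of numbers, 5 for each row, row after row: the finger opening in cm, from 0 to 8.54, then the shift along the tool's x, y, z in cm, then the turn about the tool's z in rad. A call has exactly 8 rows; each row shifts and turns the commanded pose from where the row before left it, along the tool's axes as they then stand; what a row does not reach is not made up. A row lasts 1/12 s, in which the tool goes at most 41.7 mm and 7.16 degrees, less where a joint would pass 70% of its speed; a pose out of reach is approached as far as the arm can. A call is refused whole if a number of a shift passes 4.17 or a number of a turn 0.125, either way. A call with a gripper value outside its range is refused whole. The fingers move at their own pace and stop on an object; FORCE is the grip in N (left out, the last holds). Time passes only in rows, so rows that do not move let the fingers close, or fill a call up. It gives the time, the measured TCP pose, the force, the opening and the grip force at its end, in the units of the state.
- env.observe(): the state, without advancing time (a new reading comes with each control period).
- optics.get_image(name): name is "scene" or "top" or "wrist"; returns a dict with "color" (384x512x3 uint8, red, green, blue), "intrinsics" (3x3 intrinsics, pixels), "pose" (4x4, takes a point from camera to world coordinates). Camera axes: x right, y up, looking along -z (the intrinsics and any distortion apply to the point x, -y, -z); pixel columns grow to the right and rows downward; lengths in m; the calibration is good to about 2 mm. A picture is of the moment at which its call begins. There is no depth.
- env.close_job(): hands the job in; it is judged then, once.
Trained networks look in a picture, given as the dict that the camera call returned (one of the last four; its "shot" number tells which), for a name from the list of things; names that differ only in an ending like _2 or _b are one class to them, and where a whole thing is asked for, a point or a joint stands for the part that bears it (a point fixed in the world has none). Each returns a list of dicts, best first, with "score" (0 to 1); they miss things now and then, are a little off and sometimes report something else, mostly with a low value. They report only what shows in the picture. A call takes as long as a camera call. They do not tell look-alikes from the thing itself.
- spotter.look_for(picture, query): "at" ([column, row] as shares, 0 to 1, of the picture: columns of its width, rows of its height, amid what is visible of it).
The state is a dict: "time_s": time; "q": joint angles; "qvel": joint speeds; "joint_efforts": joint torques, N m; "position": TCP position; "tool_rot": TCP orientation; "ft_force": force on the tool from outside, world axes, zero at the start; "wrist_torque": the same for the moment, N m; "grip_width": finger opening in m; "gripper_force": force on a finger pad.
Only numpy, scipy, OpenCV 4.12 (cv2) and the standard library are available. Lean on these libraries where they do the work, as an engineer would, in place of code of your own. Each camera call takes 0.05 s, during which the arm holds its last target. There are 200 camera calls.

## Working session

There is one attempt and no reset: what is moved stays moved. The work goes in short steps, Python scripts to look and compute and a shell command to move; the robot and the scene stay as the last step left them, time stands still between calls to the robot, and variables do not carry over. Pictures are saved under pics/ and viewed, at most 18 in all, crops included, and the job is handed in when it is done.

```bash
ls; mkdir -p pics; cat > h.py <<'E'
import numpy as np, cv2
from rig import env, optics, spotter
def pic(name,save=None):
    p=optics.get_image(name)
    if save: cv2.imwrite('pics/'+save,cv2.cvtColor(p['color'],cv2.COLOR_RGB2BGR))
    return p
def px2w(p,u,v,z):
    K=np.array(p['intrinsics']);T=np.array(p['pose'])
    d=np.linalg.inv(K)@[u,v,1.]; d=T[:3,:3]@[d[0],-d[1],-d[2]]; o=T[:3,3]
    return o+d*(z-o[2])/d[2]
def w2px(p,X):
    K=np.array(p['intrinsics']);T=np.array(p['pose'])
    c=T[:3,:3].T@(np.array(X,float)-T[:3,3]); q=K@[c[0],-c[1],-c[2]]; return q[:2]/q[2]
def find(p,n,z,k=3):
    out=[]
    for r in spotter.look_for(p,n)[:k]:
        u,v=r['at'][0]*512,r['at'][1]*384
        out.append((round(r['score'],2),round(u),round(v),px2w(p,u,v,z).round(3).tolist()))
    return out
E
python3 - <<'E'
from h import *
s=env.observe(); print({k:np.round(v,3).tolist() for k,v in s.items()})
a=pic('top','top0.png'); b=pic('scene','scene0.png')
for p in(a,b): print(p.keys(),np.round(p['intrinsics'],1).tolist(),np.round(p['pose'],3).tolist())
for n,z in dict(spanner=.024,angle=.024,tee=.024,link=.024,slide_box=.032,tab=.06,lever_knob=.06,lever_pivot=.043,seat_spanner=.02,seat_angle=.02,seat_tee=.02,seat_link=.02,seat_slide_box=.02,beaker=.05,timer=.06,petri=.012,pen=.009).items(): print(n,find(a,n,z))
E
```

```text
pics
{'time_s': 0.0, 'q': [-77.196, 21.842, 74.384, 0.001, 83.858, -12.337], 'qvel': [-0.124, -0.153, -0.026, 0.061, 0.021, 0.027], 'joint_efforts': [0.002, -44.844, -23.128, -0.0, 0.005, 0.0], 'position': [0.234, -0.498, 0.231], 'tool_rot': [[0.905, 0.425, -0.0], [0.425, -0.905, 0.001], [0.0, -0.001, -1.0]], 'ft_force': [0.119, 0.37, -0.446], 'wrist_torque': [0.029, -0.069, 0.003], 'gripper_force': 0.0, 'grip_width': 0.086}
dict_keys(['color', 'intrinsics', 'pose', 'shot']) [[352.0, 0.0, 260.6], [0.0, 352.0, 187.5], [0.0, 0.0, 1.0]] [[-0.012, 0.993, -0.115, 0.431], [-0.999, -0.016, -0.032, -0.156], [-0.033, 0.114, 0.993, 1.014], [0.0, 0.0, 0.0, 1.0]]
dict_keys(['color', 'intrinsics', 'pose', 'shot']) [[441.3, 0.0, 254.0], [0.0, 441.3, 190.6], [0.0, 0.0, 1.0]] [[-0.803, 0.317, -0.505, -0.047], [-0.596, -0.46, 0.658, 0.626], [-0.024, 0.829, 0.558, 0.731], [0.0, 0.0, 0.0, 1.0]]
spanner [(0.6, 354, 224, [0.438, -0.383, 0.024]), (0.58, 298, 221, [0.45, -0.228, 0.024]), (0.57, 340, 136, [0.689, -0.353, 0.024])]
angle [(0.74, 304, 157, [0.63, -0.251, 0.024])]
tee [(0.77, 304, 181, [0.563, 
[... 349 characters left out ...]
t [(0.91, 227, 178, [0.57, -0.032, 0.043])]
seat_spanner [(0.89, 226, 167, [0.607, -0.026, 0.02])]
seat_angle [(0.7, 230, 165, [0.611, -0.036, 0.02]), (0.48, 302, 184, [0.555, -0.243, 0.02]), (0.37, 353, 226, [0.433, -0.382, 0.02])]
seat_tee [(0.7, 229, 169, [0.6, -0.034, 0.02]), (0.68, 298, 221, [0.45, -0.23, 0.02]), (0.41, 182, 204, [0.501, 0.101, 0.02])]
seat_link [(0.77, 231, 168, [0.602, -0.04, 0.02])]
seat_slide_box [(0.66, 227, 168, [0.603, -0.027, 0.02]), (0.42, 353, 224, [0.44, -0.381, 0.02])]
beaker [(0.58, 342, 134, [0.689, -0.353, 0.05])]
timer [(0.79, 287, 120, [0.728, -0.202, 0.06])]
petri [(0.86, 389, 216, [0.461, -0.485, 0.012])]
pen [(0.71, 282, 258, [0.347, -0.183, 0.009])]
```

```bash
python3 - <<'E'
import cv2
a=cv2.imread('pics/top0.png'); c=a[90:290,150:417]; cv2.imwrite('pics/c0.png',cv2.resize(c,None,fx=3,fy=3,interpolation=cv2.INTER_CUBIC))
E
```

```text
(no output)
```

View pics/c0.png

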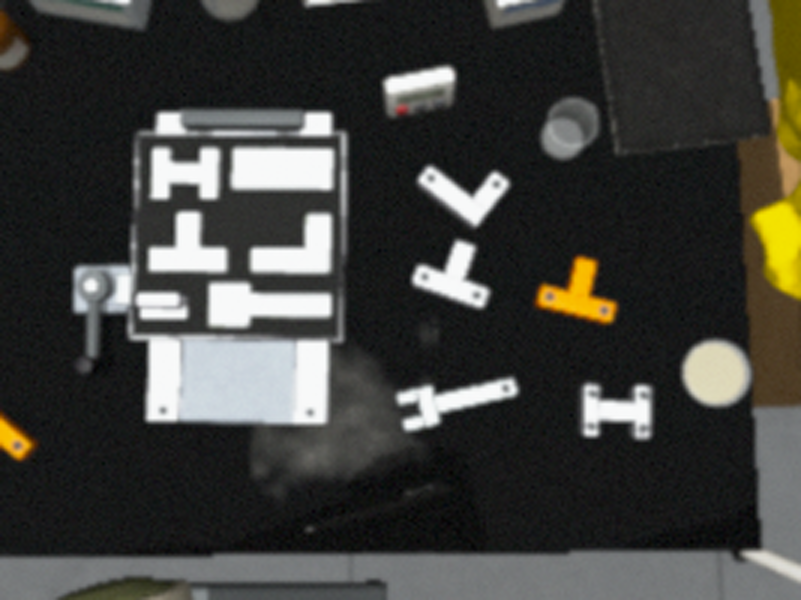

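View pics/scene0.png

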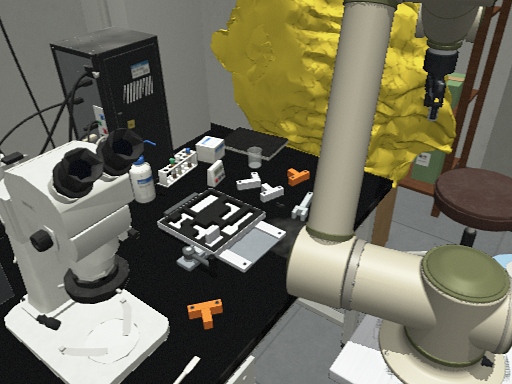

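The top view shows the lever closed with its pivot at about px (181,186) and its knob at (178,212), and the tab at about (203,190). The parts are angle (305,154), tee (302,182), spanner (303,223) and link (356,227). There is no slide box, and two orange tees are look-alikes.

```bash
cat >> h.py <<'E'
from scipy.optimize import minimize
R=lambda a,b,c,d:[(a,c),(b,c),(b,d),(a,d)]
POLY=dict(
 spanner=[(-8,-55),(8,-55),(8,21),(18,21),(18,55),(8,55),(8,35),(-8,35),(-8,55),(-18,55),(-18,21),(-8,21)],
 spannerseat=[(-8,-55),(8,-55),(8,21),(18,21),(18,55),(-18,55),(-18,21),(-8,21)],
 angle=[(-26,-35),(26,-35),(26,-17),(-8,-17),(-8,35),(-26,35)],
 tee=[(-26,-35),(-8,-35),(-8,-9),(26,-9),(26,9),(-8,9),(-8,35),(-26,35)],
 link=[(-23,-30),(23,-30),(23,-17),(8,-17),(8,17),(23,17),(23,30),(-23,30),(-23,17),(-8,17),(-8,-17),(-23,-17)],
 slide_box=R(-18,18,-45.5,45.5))
def grow(P,m):
    P=np.array(P,float);n=len(P);out=[]
    for i in range(n):
        e1=P[i]-P[i-1];e2=P[(i+1)%n]-P[i];e1/=np.linalg.norm(e1);e2/=np.linalg.norm(e2)
        out.append(P[i]+m*(np.array([e1[1],-e1[0]])+np.array([e2[1],-e2[0]])))
    return np.array(out)
S=3
def rend(p,P,pose,z):
    x,y,a=pose;c,s=np.cos(a),np.sin(a);P=np.array(P)/1000
    W=np.c_[x+c*P[:,0]-s*P[:,1],y+s*P[:,0]+c*P[:,1],np.full(len(P),z)]
    q=np.array([w2px(p,w) for w in W]); im=np.zeros((384*S,512*S),np.uint8)
    cv2.fillPoly(im,[np.round(((q+.5)*S-.5)*16).astype(int)],255,shift=4); return im
def wmask(p):
    c=p['color'].astype(float); g=c.min(2); m=np.clip((g-90)/80,0,1)
    m[(c.max(2)-g)>60]=0
    return cv2.resize(m.astype(np.float32),None,fx=S,fy=S,interpolation=cv2.INTER_LINEAR)
def fit(p,name,x0,seat=False,zt=None,spread=(0.012,.012,.15),side=False):
    m=wmask(p); P=POLY['spannerseat' if seat and name=='spanner' else name]
    zt=zt or (.032 if name=='slide_box' else .024)
    u,v=w2px(p,[x0[0],x0[1],zt]); r=90 if p['pose'][2][3]>.8 else 600
    win=np.zeros_like(m)
    base=rend(p,grow(P,9),x0,zt); win=cv2.dilate(base,np.ones((2*S+1,)*2))/255.
    def cost(t):
        if seat: im=np.minimum(rend(p,grow(P,3),t,.032),rend(p,grow(P,3),t,.018))
        else: im=rend(p,P,t,zt)
        im=im/255.; return float((win*np.abs(im-m)).sum()/(base.sum()/255.))
    best=None
    for da in (-.15,0,.15):
        sx=np.array(x0)+[0,0,da]
        sim=np.array([sx,sx+[spread[0],0,0],sx+[0,spread[1],0],sx+[0,0,spread[2]]])
        b=minimize(cost,sx,method='Nelder-Mead',options=dict(initial_simplex=sim,maxiter=120,xatol=2e-4,fatol=1e-5))
        if best is None or b.fun<best.fun: best=b
    return np.r_[best.x[:2],np.degrees(best.x[2]),best.fun].round(4)
def rel(X,a=None,s=None):
    "shift in tool axes (cm) AFTER turning tool to yaw a(deg); turn in rad"
    s=s or env.observe(); T=np.array(s['tool_rot']); cur=np.degrees(np.arctan2(T[1,0],T[0,0]))
    a=cur if a is None else a
    t=-(np.radians(a-cur)); c,n=np.cos(np.radians(a)),np.sin(np.radians(a))
    d=(np.array(X)-s['position'])*100
    return 'turn %.3f rad; shift %s cm'%(t,np.round([c*d[0]+n*d[1],n*d[0]-c*d[1],-d[2]],2).tolist())
E
python3 - <<'E'
from h import *
p=pic('top'); o=(150,90); g=lambda c,r,z:px2w(p,o[0]+c/3,o[1]+r/3,z)
print('pivot',g(92,285,.055),'knob',g(85,365,.062))
print('tabtop',g(160,298,.066)); print('tray corners',[g(*c,.032)[:2].round(3) for c in((137,133),(346,133),(130,338),(343,340))])
print('baseplate near',g(147,422,.0),g(328,422,0))
x=lambda c,r,z:list(g(c,r,z)[:2])
d=np.radians
for n,c,yaw in (('angle',(466,200),-40),('tee',(455,272),-20),('spanner',(458,402),14),('link',(617,410),0)):
    print(n,fit(p,n,x(*c,.024)+[d(yaw)]))
for n,c in (('link',(185,172)),('slide_box',(282,167)),('tee',(188,243)),('angle',(290,243)),('spanner',(270,305))):
    print('seat',n,fit(p,n,x(*c,.025)+[0],seat=True))
w=pic('wrist','w0.png'); T=np.array(w['pose']); s=env.observe(); M=np.eye(4); M[:3,:3]=s['tool_rot'];M[:3,3]=s['position']
print('cam in tool',(np.linalg.inv(M)@T).round(3).tolist(),np.round(w['intrinsics'],0).tolist())
E
```

```text
pivot [0.55221888 0.09558691 0.055     ] knob [0.47821291 0.09912555 0.062     ]
tabtop [0.5379192  0.03022359 0.066     ]
tray corners [array([0.701, 0.06 ]), array([ 0.697, -0.14 ]), array([0.504, 0.065]), array([ 0.5  , -0.135])]
baseplate near [0.42582822 0.05495182 0.        ] [ 0.42377946 -0.11883265  0.        ]
angle [  0.6502  -0.2509 -39.5289   0.0722]
tee [  0.5665  -0.2415 -20.6382   0.0688]
spanner [ 0.445  -0.2393 12.1894  0.0696]
link [ 0.4324 -0.3854 -2.3791  0.0809]
seat link [ 0.6642  0.016  -1.6779  0.0864]
seat slide_box [ 0.6672 -0.0768 -0.9719  0.0929]
seat tee [ 0.5978  0.0131 -1.5614  0.0883]
seat angle [ 0.5953 -0.085  -1.6472  0.0841]
seat spanner [ 0.5355 -0.0648 -1.1396  0.107 ]
cam in tool [[0.0, 0.965, 0.264, 0.067], [1.0, -0.0, 0.0, -0.001], [0.0, 0.264, -0.965, -0.142], [0.0, 0.0, 0.0, 1.0]] [[338.0, 0.0, 254.0], [0.0, 338.0, 188.0], [0.0, 0.0, 1.0]]
```

```bash
python3 -m crank '[0,0,0,0,0.11, 0,0,0,0,0.11, 0,0,0,0,0.11, 0,0,0,0,0.108, 0,1.63,-3.7,0,0, 0,1.63,-3.7,0,0, 0,1.63,-3.7,0,0, 0,1.63,-3.7,0,0]' 40
python3 -m crank '[0,1.63,-3.7,0,0, 0,1.63,-3.7,0,0, 0,1.63,-3.7,0,0, 0,1.63,-3.7,0,0, 0,1.63,-3.7,0,0, 0,1.63,-3.7,0,0, 0,1.63,-3.7,0,0, 0,1.63,-3.7,0,0]'
python3 -m crank '[0,1.63,-3.7,0,0, 0,1.63,-3.7,0,0, 0,1.63,-3.7,0,0, 0,0,0,4,0, 0,0,0,4,0, 0,0,0,4,0, 0,0,0,0,0, 0,0,0,0,0]'
python3 - <<'E'
from h import *
print(rel([.478,.058,.036],0)); w=pic('wrist','w1.png')
for n in('lever_knob','tab','lever_pivot'):print(n,find(w,n,.06))
E
```

```text
time_s: 1.72
position: [0.299, -0.3482, 0.2312]
tool_rot: [[1.0, -0.0, 0.0], [-0.0, -1.0, 0.0], [0.0, -0.0, -1.0]]
ft_force: [0.8, -0.9, 1.0]
grip_width: 0.0
gripper_force: 0.0
time_s: 2.38
position: [0.4293, -0.0517, 0.2316]
tool_rot: [[1.0, 0.001, 0.001], [0.001, -1.0, -0.0], [0.001, 0.0, -1.0]]
ft_force: [0.8, -0.4, 0.8]
grip_width: -0.0001
gripper_force: 0.0
time_s: 3.05
position: [0.4773, 0.0574, 0.1111]
tool_rot: [[1.0, 0.001, -0.003], [0.001, -1.0, 0.0], [-0.003, -0.0, -1.0]]
ft_force: [0.2, -0.1, 1.6]
grip_width: 0.0003
gripper_force: 0.0
turn 0.001 rad; shift [0.07, -0.06, 7.51] cm
lever_knob [(0.68, 189, 118, [0.531, 0.095, 0.06])]
tab [(0.74, 374, 80, [0.552, -0.007, 0.06])]
lever_pivot [(0.96, 359, 113, [0.534, -0.001, 0.06]), (0.74, 376, 78, [0.553, -0.008, 0.06])]
```

View pics/w1.png

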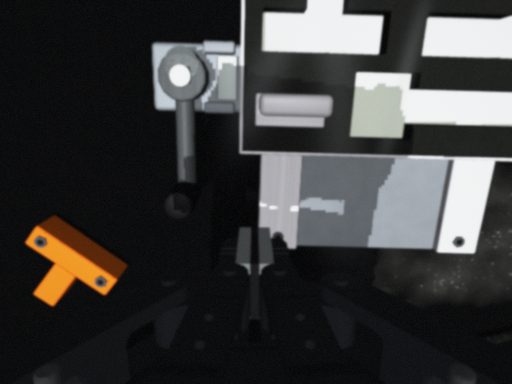

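```bash
python3 -m crank '[0,0,0,3.75,0, 0,0,0,3.75,0, 0,0,-1,0,0, 0,0,-1,0,0, 0,0,-1,0,0, 0,0.1,-1,0,0, 0,0.2,-1,0,0, 0,0.3,-1,0,0]'
python3 -m crank '[0,0.4,-1,0,0, 0,0.5,-1,0,0, 0,0.5,-0.7,0,0, 0,0,0,0,0, 0,0,0,0,0, 0,0,0,-4,0, 0,0,0,-4,0, 0,0,0,-4,0]'
python3 - <<'E'
from h import *
p=pic('top','top1.png');a=p['color'][120:270,130:330];cv2.imwrite('pics/c1.png',cv2.resize(a[:,:,::-1],None,fx=3,fy=3))
E
```

```text
time_s: 3.92
position: [0.4848, 0.1186, 0.038]
tool_rot: [[1.0, 0.001, 0.004], [0.001, -1.0, -0.0], [0.004, 0.0, -1.0]]
ft_force: [2.0, -2.9, 1.3]
grip_width: -0.0002
gripper_force: 1.2
time_s: 4.58
position: [0.4969, 0.1439, 0.1574]
tool_rot: [[1.0, 0.0, -0.002], [0.0, -1.0, -0.0], [-0.002, 0.0, -1.0]]
ft_force: [1.3, 0.3, 0.1]
grip_width: 0.0003
gripper_force: 0.0
```

View pics/c1.png

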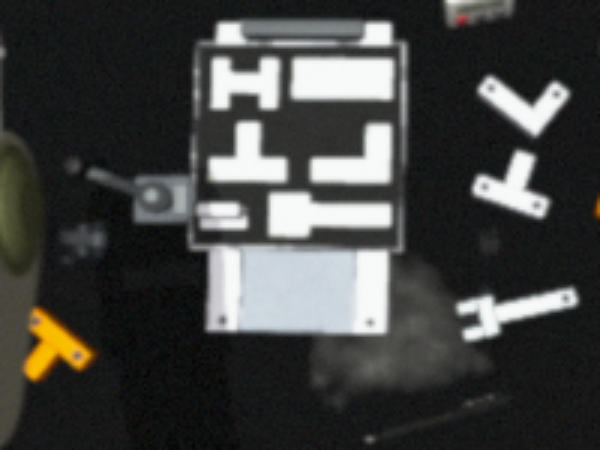

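Lever is open (knob at crop (72,165), left and slightly away); tab is at about (0.539, 0.036). Next I hook behind it and pull.

```bash
python3 -m crank '[0,2.3,3.4,0,0, 0,2.3,3.4,0,0, 0,2.2,3.4,0,0, 0,0,0.6,2,0, 0,0,0,3.2,0, 0,0,0,3.2,0, 0,0,0,2.7,0, 0,0,0,0,0]'
python3 -m crank '[0,-1,0,0,0, 0,-1,0,0,0, 0,-1,0,0,0, 0,-1,0,0,0, 0,-1,0,0,0, 0,-1,0,0,0, 0,-0.8,0,0,0, 0,0,0,0,0]'
python3 -m crank '[0,-0.2,0,0,0, 0,-0.2,0,0,0, 0,-0.2,0,0,0, 0,-0.1,0,0,0, 0,-0.1,0,0,0, 0,-0.1,0,0,0, 0,0,0,0,0, 0,0,0,0,0]'
```

```text
time_s: 5.3
position: [0.5627, 0.0361, 0.0403]
tool_rot: [[1.0, -0.0, -0.01], [-0.0, -1.0, 0.001], [-0.01, -0.001, -1.0]]
ft_force: [-1.0, 0.9, 0.0]
grip_width: -0.0001
gripper_force: 0.0
time_s: 5.97
position: [0.4969, 0.0363, 0.0464]
tool_rot: [[1.0, 0.001, 0.0], [0.001, -1.0, -0.0], [0.0, 0.0, -1.0]]
ft_force: [-0.4, 0.3, -0.2]
grip_width: 0.0003
gripper_force: 0.0
time_s: 6.63
position: [0.4887, 0.0363, 0.0453]
tool_rot: [[1.0, 0.001, -0.0], [0.001, -1.0, -0.0], [-0.0, 0.0, -1.0]]
ft_force: [2.6, -0.0, 2.2]
grip_width: -0.0001
gripper_force: 1.2
```

```bash

python3 -m crank '[0,-0.2,0,0,0, 0,-0.2,0,0,0, 0,-0.2,0,0,0, 0,-0.2,0,0,0, 0,-0.2,0,0,0, 0,-0.1,0,0,0, 0,0,0,0,0, 0,0,0,0,0]'
python3 -m crank '[0,-0.1,0,0,0, 0,-0.1,0,0,0, 0,-0.1,0,0,0, 0,-0.1,0,0,0, 0,0,0,0,0, 0,0,0,0,0, 0,0,0,0,0, 0,0,0,0,0]'
```

```text
time_s: 7.3
position: [0.484, 0.036, 0.0459]
tool_rot: [[1.0, -0.001, 0.015], [-0.001, -1.0, -0.0], [0.015, 0.0, -1.0]]
ft_force: [29.2, 5.3, -17.4]
grip_width: 0.0
gripper_force: 13.9
time_s: 7.97
position: [0.484, 0.0357, 0.0464]
tool_rot: [[1.0, -0.002, 0.024], [-0.002, -1.0, -0.001], [0.024, 0.001, -1.0]]
ft_force: [42.8, 7.4, -26.9]
grip_width: -0.0001
gripper_force: 21.1
```

```bash

python3 -m crank '[0,1,0,0,0, 0,2,0,0,0, 0,0,0,-4,0, 0,0,0,-4,0, 0,0,0,-4,0, 0,0,0,-4,0.12, 4,0,0,0,0.12, 4,0,0,0,0.12]'
python3 -m crank '[4,2.21,3.44,0,0, 4,2.21,3.44,0,0, 4,2.21,3.44,0,0, 4,2.21,3.44,0,0, 4,2.21,3.44,0,0, 4,2.21,3.44,0,0, 4,2.21,3.44,0,0, 4,0,0,0,0]'
cat >> h.py <<'E'
def seats(p,dx):
    for n,x,y in (('link',.6642,.016),('tee',.5978,.0131),('angle',.5953,-.085),('spanner',.5355,-.0648)):
        print('seat',n,fit(p,n,[x+dx,y,-.025],seat=True))
def parts(p,L):
    for n,x,y,a in L: print(n,fit(p,n,[x,y,np.radians(a)]))
E
python3 - <<'E'
from h import *
w=pic('wrist','w2.png'); p=pic('top','top2.png')
print(rel([.574,-.2443,.15],-20.6))
seats(p,-.075)
print('top');parts(p,[('angle',.6502,-.2509,-39.5),('tee',.5665,-.2415,-20.6),('spanner',.445,-.2393,12.2),('link',.4324,-.3854,-2.4)])
print('wrist');parts(w,[('angle',.6502,-.2509,-39.5),('tee',.5665,-.2415,-20.6)])
E
```

```text
time_s: 8.63
position: [0.5034, 0.0364, 0.207]
tool_rot: [[0.934, -0.357, 0.002], [-0.357, -0.934, -0.001], [0.002, -0.0, -1.0]]
ft_force: [-0.0, 0.0, -0.5]
grip_width: 0.0232
gripper_force: 0.0
time_s: 9.3
position: [0.5633, -0.2496, 0.2034]
tool_rot: [[0.934, -0.357, -0.003], [-0.357, -0.934, -0.0], [-0.003, 0.001, -1.0]]
ft_force: [-0.2, -0.3, 0.1]
grip_width: 0.04
gripper_force: 0.0
turn -0.002 rad; shift [1.04, -0.39, 5.38] cm
seat link [ 0.5934  0.0179 -1.0619  0.0902]
seat tee [ 0.5264  0.0148 -0.9638  0.0948]
seat angle [ 0.5253 -0.0883  2.4282  0.4003]
seat spanner [ 0.4594 -0.0636 -9.3711  0.3631]
top
angle [  0.6635  -0.2769 -32.8809   0.4223]
tee [  0.556   -0.2375 -20.0569   0.3408]
spanner [ 0.4438 -0.2309 -1.2709  0.7428]
link [ 0.4323 -0.3854 -2.3623  0.0818]
wrist
angle [  0.651   -0.248  -40.0948   0.0532]
tee [  0.5671  -0.2397 -20.9421   0.0531]
```

View pics/w2.png

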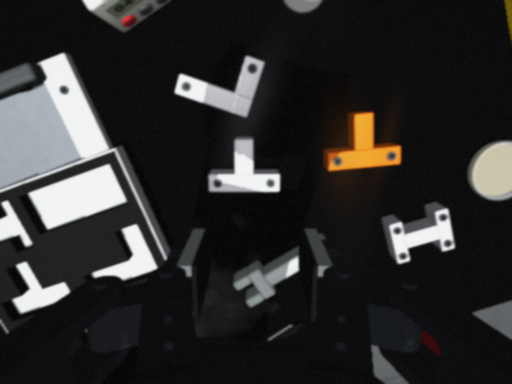

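View pics/top2.png

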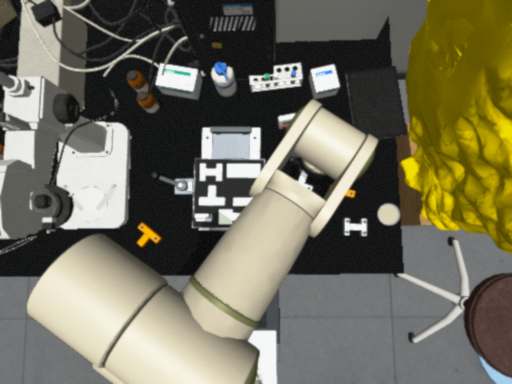

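```bash

python3 -m crank '[4,0.81,-1.06,3,0, 4,0,0,4,0, 4,0,0,4,0, 4,0,0,4,0, 4,0,0,2.7,0, 4,0,0,1.0,0, 4,0,0,0,0, 4,0,0,0,0]' 60
python3 - <<'E'
from h import *
print(rel([.5746,-.2426,.016],-20.9))
w=pic('wrist'); 
E
python3 -m crank '[0,0,0,0,0, 0,0,0,0,0, 0,0,0,0,0, 0,0,0,0,0, 0,0,0,0,0, 0,0,0,-2,0, 0,0,0,-4,0, 0,0,0,-4,0]'
```

```text
time_s: 10.07
position: [0.5756, -0.2359, 0.0195]
tool_rot: [[0.936, -0.351, 0.001], [-0.351, -0.936, -0.0], [0.001, 0.0, -1.0]]
ft_force: [-0.3, 0.3, 0.2]
grip_width: 0.0401
gripper_force: 0.0
turn 0.006 rad; shift [0.15, 0.66, 0.35] cm
time_s: 10.78
position: [0.5746, -0.236, 0.1195]
tool_rot: [[0.936, -0.352, -0.002], [-0.352, -0.936, 0.001], [-0.002, -0.001, -1.0]]
ft_force: [-0.6, -0.3, -0.7]
grip_width: 0.0151
gripper_force: 58.1
```

```bash
python3 - <<'E'
from h import *
w=pic('wrist','w3.png'); cv2.imwrite('pics/c3.png',cv2.resize(w['color'][60:330,130:400,::-1],None,fx=2,fy=2))
E
```

```text
(no output)
```

View pics/c3.png

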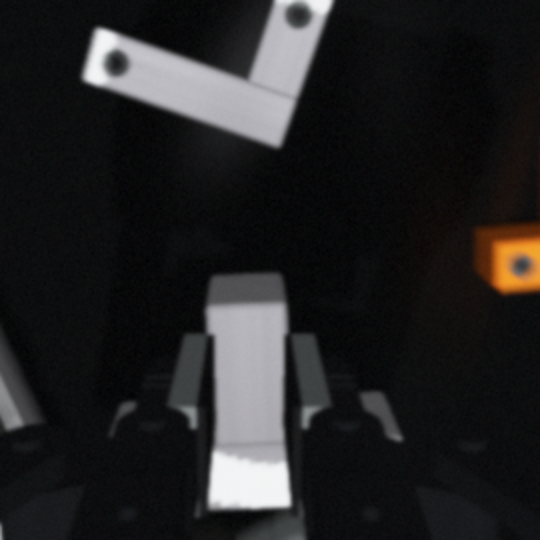

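```bash

python3 -m crank '[0,0,0,-1,-0.112, 0,0,0,0,-0.112, 0,0,0,0,-0.112, 0,-0.68,-3.57,0,0, 0,-0.68,-3.57,0,0, 0,-0.68,-3.57,0,0, 0,-0.68,-3.57,0,0, 0,-0.68,-3.57,0,0]'
python3 -m crank '[0,-0.68,-3.57,0,0, 0,-0.68,-3.57,0,0, 0,0,0,0,0, 0,0,0,0,0, 0,0,0,0,0, 0,0,0,0,0, 0,0,0,0,0, 0,0,0,0,0]'
python3 - <<'E'
from h import *
w=pic('wrist','w4.png'); s=env.observe()
print(s['position'],rel([.533,.0167,.1295],-1.3))
for n,x,y in (('link',.5934,.0178),('tee',.5265,.0148),('angle',.5244,-.083),('slide_box',.596,-.075)): print(n,fit(w,n,[x,y,-.023],seat=True))
print(s['position'][2], px2w(w,253.5,211.5,s['position'][2]+.0045))
cv2.imwrite('pics/c4.png',w['color'][:,:,::-1])
E
```

```text
time_s: 11.5
position: [0.5449, -0.0556, 0.129]
tool_rot: [[1.0, -0.024, 0.001], [-0.024, -1.0, -0.0], [0.001, 0.0, -1.0]]
ft_force: [0.5, -0.3, -0.6]
grip_width: 0.0152
gripper_force: 58.1
time_s: 12.17
position: [0.5336, 0.0136, 0.1283]
tool_rot: [[1.0, -0.025, 0.0], [-0.025, -1.0, -0.0], [0.0, 0.0, -1.0]]
ft_force: [-0.5, 1.2, -1.8]
grip_width: 0.0153
gripper_force: 58.2
[0.53358899 0.0137315  0.12828436] turn -0.002 rad; shift [-0.07, -0.3, -0.12] cm
link [ 0.5937  0.0203 -1.4098  0.0215]
tee [ 0.5262  0.017  -1.4234  0.1511]
angle [ 0.5241 -0.0808 -1.2646  0.022 ]
slide_box [ 0.5963 -0.0734 -1.481   0.0133]
0.12828435974138228 [0.55179875 0.01429718 0.13278436]
```

View pics/c4.png

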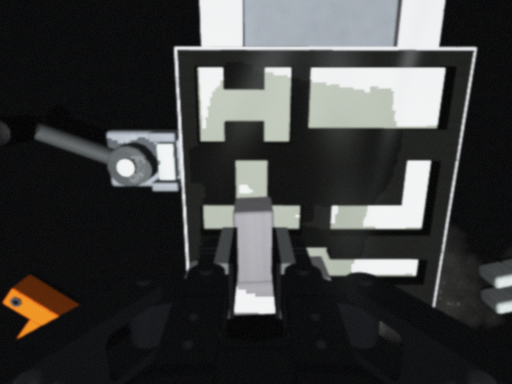

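```bash

python3 -m crank '[0,-0.04,-0.28,0,0, 0,0,0,2,0, 0,0,0,2,0, 0,0,0,2,0, 0,0,0,0.5,0, 0,0,0,0,0, 0,0,0,0,0, 0,0,0,0,0]'
python3 -m crank '[0,0,0,0.3,0, 0,0,0,0.4,0, 0,0,0,0.4,0, 0,0,0,0.4,0, 0,0,0,0.4,0, 0,0,0,0.4,0, 0,0,0,0,0, 0,0,0,0,0]'
```

```text
time_s: 12.88
position: [0.5338, 0.0172, 0.0645]
tool_rot: [[1.0, -0.023, 0.002], [-0.023, -1.0, -0.0], [0.002, 0.0, -1.0]]
ft_force: [0.1, -1.0, -1.0]
grip_width: 0.0154
gripper_force: 58.2
time_s: 13.55
position: [0.5331, 0.0173, 0.0401]
tool_rot: [[1.0, -0.023, -0.0], [-0.023, -1.0, 0.0], [-0.0, -0.0, -1.0]]
ft_force: [0.9, -0.4, -1.0]
grip_width: 0.0154
gripper_force: 58.1
```

```bash

python3 -m crank '[3.2,0,0,0,0, 3.2,0,0,0,0, 3.2,0,0,-1,0, 3.2,0,0,-2,0, 3.2,0,0,-3,0, 3.2,0,0,-3,-0.1, 3.2,0,0,-2,-0.1, 3.2,0,0,0,-0.1]' 60
python3 - <<'E'
from h import *
w=pic('wrist','w5.png'); cv2.imwrite('pics/c5.png',cv2.resize(w['color'][:,:,::-1],None,fx=1.5,fy=1.5))
E
python3 -m crank '[3.6,0,0,0,-0.12, 3.6,0,0,0,-0.12, 3.6,0,0,0,-0.12, 3.6,0,0,0,-0.12, 3.6,0,0,0,-0.12, 3.6,-1.81,3.48,0,0, 3.6,-1.81,3.48,0,0, 3.6,-1.81,3.48,0,0]'
python3 -m crank '[3.6,-1.81,3.48,0,0, 3.6,-1.81,3.48,0,0, 3.6,-1.81,3.48,0,0, 3.6,-1.81,3.48,0,0, 3.6,0,0,0,0, 3.6,0,0,0,0, 3.6,0,0,0,0, 3.6,0,0,0,0]'
python3 - <<'E'
from h import *
w=pic('wrist','w6.png'); f=fit(w,'angle',[.651,-.248,-.70]); print(f)
s=env.observe();print(s['position'])
a=np.radians(f[2]); x=f[0]-.017*np.cos(a); y=f[1]-.017*np.sin(a); print(rel([x,y,.016],f[2]+90))
print(fit(w,'tee',[.5262,.017,-.024],zt=.042))
E
```

```text
time_s: 14.22
position: [0.5347, 0.0171, 0.1556]
tool_rot: [[0.96, 0.278, 0.008], [0.278, -0.961, -0.002], [0.008, 0.004, -1.0]]
ft_force: [0.5, -0.4, 0.9]
grip_width: 0.0318
gripper_force: 0.0
time_s: 14.93
position: [0.5787, -0.0921, 0.1506]
tool_rot: [[0.64, 0.768, -0.001], [0.768, -0.64, 0.0], [-0.0, -0.0, -1.0]]
ft_force: [1.5, 0.1, 0.4]
grip_width: 0.0357
gripper_force: 0.0
time_s: 15.6
position: [0.639, -0.2346, 0.1506]
tool_rot: [[0.639, 0.769, -0.0], [0.769, -0.639, 0.0], [0.0, -0.001, -1.0]]
ft_force: [0.5, -0.4, -0.0]
grip_width: 0.0359
gripper_force: 0.0
[  0.6513  -0.2484 -39.4348   0.0582]
[ 0.63911774 -0.23454299  0.15071682]
turn -0.005 rad; shift [-0.3, 0.12, 13.47] cm
[ 0.5262  0.017  -9.9695     nan]h.py:54: RuntimeWarning: invalid value encountered in scalar divide
  im=im/255.; return float((win*np.abs(im-m)).sum()/(base.sum()/255.))
```

View pics/c5.png

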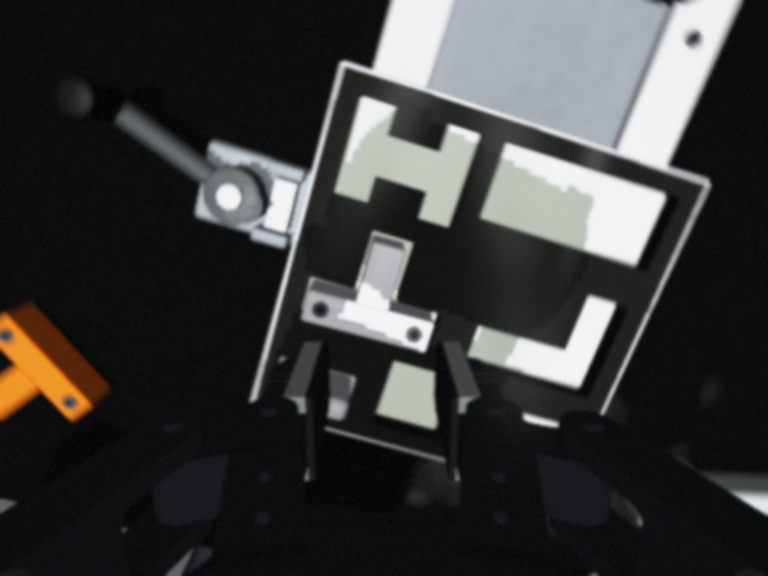

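The tee sits flat in its cut-out (crop (370,300)). Next is the angle.

```bash

python3 -m crank '[3.6,-0.3,0.12,3,0, 3.6,0,0,4,0, 3.6,0,0,4,0, 3.6,0,0,2,0, 3.6,0,0,0.4,0, 3.6,0,0,0,0, 3.6,0,0,0,0, 3.6,0,0,0,0]' 60
python3 -m crank '[0,0,0,0,0, 0,0,0,0,0, 0,0,0,0,0, 0,0,0,0,0, 0,0,0,0,0, 0,0,0,-2,0, 0,0,0,-4,0, 0,0,0,-4,0]'
python3 - <<'E'
from h import *
w=pic('wrist'); s=env.observe(); print(s['position'])
print(fit(w,'angle',[.651,-.2484,-.69],zt=s['position'][2]+.0075),rel([0,0,0])) 
E
```

```text
time_s: 16.32
position: [0.6394, -0.2392, 0.0189]
tool_rot: [[0.639, 0.769, 0.004], [0.769, -0.639, -0.002], [0.001, 0.004, -1.0]]
ft_force: [0.0, -0.6, 0.4]
grip_width: 0.0358
gripper_force: 0.0
time_s: 16.98
position: [0.6376, -0.2386, 0.117]
tool_rot: [[0.64, 0.769, -0.002], [0.769, -0.64, 0.001], [-0.0, -0.003, -1.0]]
ft_force: [0.6, 0.2, -0.7]
grip_width: 0.0155
gripper_force: 58.9
[ 0.64087431 -0.24033186  0.12748183]
[  0.6678  -0.2277 -34.2613   0.1816] turn -0.000 rad; shift [-22.51, -64.64, 12.75] cm
```

```bash

python3 -m crank '[0,0,0,0,-0.112, 0,0,0,0,-0.112, 0,0,0,0,-0.112, 0,0,0,0,-0.112, 0,0,0,0,-0.112, 0,0,0,0,-0.11, 0,2.58,-2.25,0,0, 0,2.58,-2.25,0,0]'
python3 -m crank '[0,2.58,-2.25,0,0, 0,2.58,-2.25,0,0, 0,2.58,-2.25,0,0, 0,2.58,-2.25,0,0, 0,0,0,0,0, 0,0,0,0,0, 0,0,0,0,0, 0,0,0,0,0]'
python3 - <<'E'
from h import *
w=pic('wrist','w7.png'); s=env.observe(); cv2.imwrite('pics/c7.png',w['color'][:,:,::-1])
print(s['position'],rel([.5071,-.081,.04],88.6))
for n,x,y in (('link',.5937,.0203),('angle',.5241,-.0808),('slide_box',.5963,-.0734)): print(n,fit(w,n,[x,y,-.023],seat=True))
E
```

```text
time_s: 17.7
position: [0.5942, -0.1866, 0.1161]
tool_rot: [[0.025, 1.0, 0.001], [1.0, -0.025, -0.0], [-0.0, 0.001, -1.0]]
ft_force: [0.5, 0.3, -1.9]
grip_width: 0.0157
gripper_force: 59.0
time_s: 18.37
position: [0.508, -0.0819, 0.1166]
tool_rot: [[0.025, 1.0, 0.001], [1.0, -0.025, -0.001], [-0.001, 0.001, -1.0]]
ft_force: [0.5, -0.1, -0.6]
grip_width: 0.0158
gripper_force: 59.0
[ 0.50787008 -0.08187043  0.11636266] turn -0.000 rad; shift [0.09, -0.08, 7.64] cm
link [ 0.5933  0.0201 -1.4388  0.0217]
angle [ 0.5235 -0.081  -1.6977  0.2044]
slide_box [ 0.5961 -0.0734 -1.0976  0.0153]
```

View pics/c7.png

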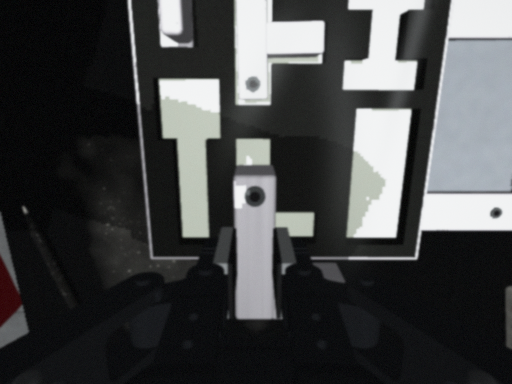

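```bash

python3 -m crank '[0,0.19,-0.1,0,0, 0,0,0,2,0, 0,0,0,2,0, 0,0,0,1.1,0, 0,0,0,0.1,0, 0,0,0,0,0, 0,0,0,0,0, 0,0,0,0,0]'
python3 -m crank '[0,0,0,0.3,0, 0,0,0,0.4,0, 0,0,0,0.5,0, 0,0,0,0.5,0, 0,0,0,0.5,0, 0,0,0,0.4,0, 0,0,0,0,0, 0,0,0,0,0]'
```

```text
time_s: 19.08
position: [0.5066, -0.0793, 0.0651]
tool_rot: [[0.024, 1.0, 0.002], [1.0, -0.024, -0.001], [-0.001, 0.002, -1.0]]
ft_force: [-0.1, -0.1, -1.0]
grip_width: 0.0157
gripper_force: 59.0
time_s: 19.75
position: [0.506, -0.079, 0.038]
tool_rot: [[0.024, 1.0, -0.001], [1.0, -0.024, 0.0], [0.0, -0.001, -1.0]]
ft_force: [0.1, -0.5, -0.8]
grip_width: 0.0155
gripper_force: 59.0
```

```bash

python3 -m crank '[2.8,0,0,0,0, 2.8,0,0,0,0, 2.8,0,0,-1,0, 2.8,0,0,-2,0, 2.8,0,0,-4,0, 2.8,0,0,-4,-0.08, 3.4,0,0,0,-0.08, 3.4,0,0,0,-0.077]' 60
python3 -m crank '[3.4,-2.83,-1.84,0,0, 3.4,-2.83,-1.84,0,0, 3.4,-2.83,-1.84,0,0, 3.4,-2.83,-1.84,0,0, 3.4,-2.83,-1.84,0,0, 3.4,0,0,0,0, 3.4,0,0,0,0, 3.4,0,0,0,0]'
python3 - <<'E'
from h import *
w=pic('wrist','w8.png'); f=fit(w,'spanner',[.4457,-.2373,.213]); print(f)
s=env.observe();print(s['position'],rel([f[0],f[1],.0165],f[2]+90))
cv2.imwrite('pics/c8.png',w['color'][:,:,::-1])
E
```

```text
time_s: 20.42
position: [0.5071, -0.0793, 0.151]
tool_rot: [[-0.215, 0.977, 0.005], [0.977, 0.215, -0.002], [-0.003, 0.005, -1.0]]
ft_force: [0.4, -0.0, -0.6]
grip_width: 0.0338
gripper_force: 0.0
time_s: 21.08
position: [0.4461, -0.2363, 0.1485]
tool_rot: [[-0.211, 0.977, 0.0], [0.977, 0.211, 0.0], [0.0, 0.0, -1.0]]
ft_force: [0.1, 0.3, 0.4]
grip_width: 0.0336
gripper_force: 0.0
[ 0.4448 -0.2373 12.047   0.0486]
[ 0.44631933 -0.23588417  0.14842825] turn 0.004 rad; shift [-0.11, -0.18, 13.19] cm
```

View pics/c8.png

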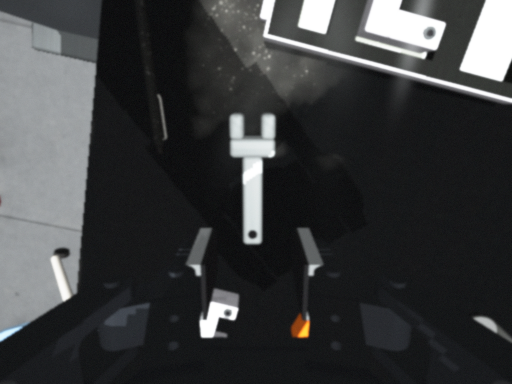

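```bash

python3 -m crank '[3.4,-0.11,-0.18,3,0, 3.4,0,0,4,0, 3.4,0,0,4,0, 3.4,0,0,2,0, 3.4,0,0,0.2,0, 3.4,0,0,0,0, 3.4,0,0,0,0, 3.4,0,0,0,0]' 60
python3 -m crank '[0,0,0,0,0, 0,0,0,0,0, 0,0,0,0,0, 0,0,0,0,0, 0,0,0,0,0, 0,0,0,-2,0, 0,0,0,-4,0, 0,0,0,-4,0]'
python3 - <<'E'
from h import *
p=pic('top'); print(env.observe()['position']); print(rel([.4643,-.0614,.115],88.6))
E
```

```text
time_s: 21.8
position: [0.4456, -0.2385, 0.018]
tool_rot: [[-0.212, 0.977, 0.002], [0.977, 0.212, -0.002], [-0.003, 0.002, -1.0]]
ft_force: [0.8, -0.2, 0.2]
grip_width: 0.034
gripper_force: 0.0
time_s: 22.47
position: [0.4439, -0.2377, 0.1174]
tool_rot: [[-0.211, 0.977, -0.002], [0.977, 0.211, 0.002], [0.002, -0.001, -1.0]]
ft_force: [1.0, -1.0, -2.3]
grip_width: 0.0135
gripper_force: 59.3
[ 0.44680174 -0.23995301  0.12536934]
turn 0.238 rad; shift [17.89, 1.31, 1.04] cm
```

```bash

python3 -m crank '[0,0,0,0,0.119, 0,0,0,0,0.119, 0,3.56,0.3,0,0, 0,3.56,0.3,0,0, 0,3.56,0.3,0,0, 0,3.56,0.3,0,0, 0,3.56,0.3,0,0, 0,0,0,0,0]'
python3 -m crank '[0,0,0,0,0, 0,0,0,0,0, 0,0,0,0,0, 0,0,0,0,0, 0,0,0,0,0, 0,0,0,0,0, 0,0,0,0,0, 0,0,0,0,0]'
python3 - <<'E'
from h import *
w=pic('wrist','w9.png'); s=env.observe(); cv2.imwrite('pics/c9.png',w['color'][:,:,::-1])
print(s['position'],rel([.4643,-.0614,.038],88.6))
print(fit(w,'spanner',[.4643,-.0608,-.024],seat=True),fit(w,'angle',[.524,-.0806,-.024],zt=.042),fit(w,'tee',[.526,.017,-.024],zt=.042))
E
```

```text
time_s: 23.18
position: [0.4635, -0.0556, 0.1167]
tool_rot: [[0.02, 1.0, -0.0], [1.0, -0.02, 0.001], [0.001, -0.0, -1.0]]
ft_force: [-0.9, 0.6, -1.3]
grip_width: 0.0136
gripper_force: 59.3
time_s: 23.85
position: [0.464, -0.0609, 0.1163]
tool_rot: [[0.025, 1.0, -0.0], [1.0, -0.025, 0.0], [0.0, -0.0, -1.0]]
ft_force: [0.6, -0.3, -1.4]
grip_width: 0.0134
gripper_force: 59.3
[ 0.46402248 -0.06081118  0.1163155 ] turn -0.001 rad; shift [-0.06, 0.03, 7.83] cm
[ 0.4642 -0.0601 -1.902   0.3135] [ 0.523  -0.0784 -0.9703  0.0904] [ 0.5255  0.0176 -0.5406  0.0893]
```

View pics/c9.png

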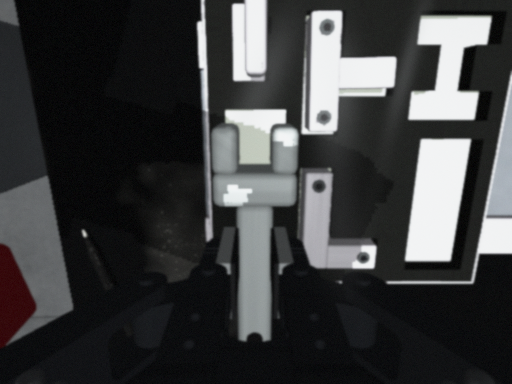

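```bash

python3 -m crank '[0,0,0.03,0,0, 0,0,0,2,0, 0,0,0,2,0, 0,0,0,1.1,0, 0,0,0,0.1,0, 0,0,0,0,0, 0,0,0,0,0, 0,0,0,0,0]'
python3 -m crank '[0,0,0,0.3,0, 0,0,0,0.4,0, 0,0,0,0.5,0, 0,0,0,0.5,0, 0,0,0,0.5,0, 0,0,0,0.4,0, 0,0,0,0,0, 0,0,0,0,0]'
```

```text
time_s: 24.57
position: [0.4648, -0.0608, 0.0652]
tool_rot: [[0.025, 1.0, 0.002], [1.0, -0.025, -0.001], [-0.001, 0.002, -1.0]]
ft_force: [0.2, 0.0, -0.5]
grip_width: 0.0138
gripper_force: 59.3
time_s: 25.23
position: [0.4642, -0.0606, 0.0381]
tool_rot: [[0.025, 1.0, -0.001], [1.0, -0.025, 0.0], [0.0, -0.001, -1.0]]
ft_force: [0.4, -0.3, -1.4]
grip_width: 0.0134
gripper_force: 59.3
```

```bash

python3 -m crank '[2.4,0,0,0,0, 2.4,0,0,0,0, 2.4,0,0,-1,0, 2.4,0,0,-2,0, 2.4,0,0,-4,0, 2.4,0,0,-4,0.017, 3.4,-3.6,-0.26,0,0, 3.4,-3.6,-0.26,0,0]' 60
python3 -m crank '[3.4,-3.6,-0.26,0,0, 3.4,-3.6,-0.26,0,0, 3.4,-3.6,-0.26,0,0, 3.4,-3.6,-0.26,0,0, 3.4,-3.6,-0.26,0,0, 3.4,-3.6,-0.26,0,0, 3.4,-3.6,-0.26,0,0, 3.4,0,0,0,0]'
python3 -m crank '[3.4,0,0,0,0, 3.4,0,0,0,0, 3.4,0,0,0,0, 3.4,0,0,0,0, 3.4,0,0,0,0, 3.4,0,0,0,0, 3.4,0,0,0,0, 3.4,0,0,0,0]'
python3 - <<'E'
from h import *
w=pic('wrist','w10.png'); f=fit(w,'link',[.433,-.3834,-.042]); print(f)
s=env.observe();print(s['position'],rel([f[0],f[1],.0165],f[2]+90))
t=pic('top','top3.png'); cv2.imwrite('pics/c10.png',np.vstack([cv2.resize(t['color'][120:245,150:420,::-1],(540,250)),cv2.resize(w['color'][:,:,::-1],(440,330))[:, :].copy() if 0 else cv2.resize(w['color'][:,:,::-1],(540,330))]))
E
```

```text
time_s: 25.9
position: [0.457, -0.1326, 0.1511]
tool_rot: [[0.038, 0.999, 0.005], [0.999, -0.038, -0.003], [-0.003, 0.006, -1.0]]
ft_force: [0.8, -0.7, -0.4]
grip_width: 0.0338
gripper_force: 0.0
time_s: 26.57
position: [0.4262, -0.3892, 0.1483]
tool_rot: [[0.047, 0.999, 0.001], [0.999, -0.047, -0.003], [-0.003, 0.001, -1.0]]
ft_force: [0.0, -0.6, -0.4]
grip_width: 0.0342
gripper_force: 0.0
time_s: 27.23
position: [0.4274, -0.3832, 0.1484]
tool_rot: [[0.042, 0.999, 0.0], [0.999, -0.042, -0.0], [-0.0, 0.0, -1.0]]
ft_force: [0.0, 0.6, 0.1]
grip_width: 0.0339
gripper_force: 0.0
[ 0.432  -0.3832 -3.4032  0.0936]
[ 0.42739002 -0.38323473  0.14835422] turn 0.018 rad; shift [0.03, 0.46, 13.19] cm
```

View pics/c10.png

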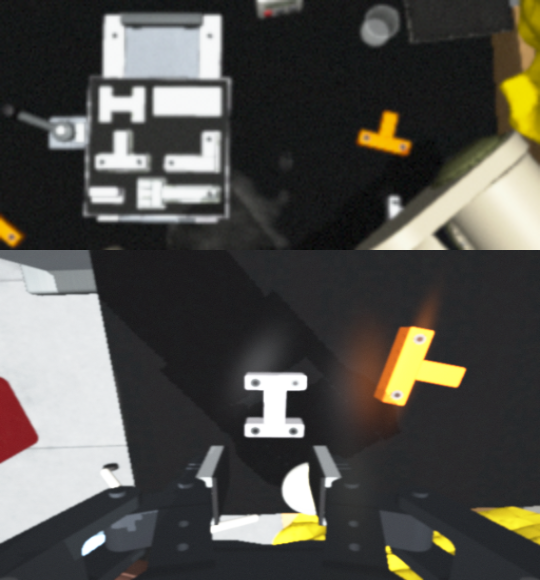

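```bash

python3 -m crank '[3.4,0.03,0.46,3,0.018, 3.4,0,0,4,0, 3.4,0,0,4,0, 3.4,0,0,2,0, 3.4,0,0,0.2,0, 3.4,0,0,0,0, 3.4,0,0,0,0, 3.4,0,0,0,0]' 60
python3 -m crank '[0,0,0,0,0, 0,0,0,0,0, 0,0,0,0,0, 0,0,0,0,0, 0,0,0,0,0, 0,0,0,-2,0, 0,0,0,-4,0, 0,0,0,-4,0]'
python3 - <<'E'
from h import *
p=pic('top'); print(env.observe()['position']); print(rel([.5935,.0196,.117],88.6))
E
```

```text
time_s: 28.0
position: [0.4327, -0.3842, 0.0183]
tool_rot: [[0.06, 0.998, 0.002], [0.998, -0.06, -0.003], [-0.003, 0.002, -1.0]]
ft_force: [0.4, -0.1, 0.2]
grip_width: 0.0339
gripper_force: 0.0
time_s: 28.67
position: [0.4315, -0.3827, 0.1173]
tool_rot: [[0.06, 0.998, -0.001], [0.998, -0.06, 0.002], [0.002, -0.002, -1.0]]
ft_force: [0.9, -0.4, -0.7]
grip_width: 0.0136
gripper_force: 59.0
[ 0.4338728  -0.38555378  0.12627794]
turn -0.035 rad; shift [40.89, 14.97, 0.93] cm
```

```bash

python3 -m crank '[0,0,0,0,-0.035, 0,3.7,1.37,0,0, 0,3.7,1.37,0,0, 0,3.7,1.37,0,0, 0,3.7,1.37,0,0, 0,3.7,1.37,0,0, 0,3.7,1.37,0,0, 0,3.7,1.37,0,0]'
python3 -m crank '[0,3.7,1.37,0,0, 0,3.7,1.37,0,0, 0,3.7,1.37,0,0, 0,3.7,1.37,0,0, 0,0,0,0,0, 0,0,0,0,0, 0,0,0,0,0, 0,0,0,0,0]'
python3 -m crank '[0,0,0,0,0, 0,0,0,0,0, 0,0,0,0,0, 0,0,0,0,0, 0,0,0,0,0, 0,0,0,0,0, 0,0,0,0,0, 0,0,0,0,0]'
python3 - <<'E'
from h import *
w=pic('wrist','w11.png'); s=env.observe(); cv2.imwrite('pics/c11.png',w['color'][:,:,::-1])
print(s['position'],rel([.5935,.0196,.038],88.6))
print(fit(w,'link',[.5935,.02,-.024],seat=True))
E
```

```text
time_s: 29.38
position: [0.5348, -0.1249, 0.1169]
tool_rot: [[0.025, 1.0, 0.001], [1.0, -0.025, -0.001], [-0.0, 0.001, -1.0]]
ft_force: [0.8, -0.2, -2.0]
grip_width: 0.0134
gripper_force: 59.0
time_s: 30.05
position: [0.5925, 0.0188, 0.1165]
tool_rot: [[0.026, 1.0, 0.0], [1.0, -0.026, -0.0], [-0.0, 0.0, -1.0]]
ft_force: [0.5, 0.3, -0.8]
grip_width: 0.014
gripper_force: 59.0
time_s: 30.72
position: [0.5928, 0.0198, 0.1163]
tool_rot: [[0.025, 1.0, -0.0], [1.0, -0.025, 0.0], [0.0, -0.0, -1.0]]
ft_force: [0.8, 0.5, -0.5]
grip_width: 0.0141
gripper_force: 59.0
[0.59279237 0.01985347 0.11632836] turn -0.000 rad; shift [-0.02, 0.07, 7.83] cm
[ 0.5934  0.0206 -2.1433  0.1879]
```

View pics/c11.png

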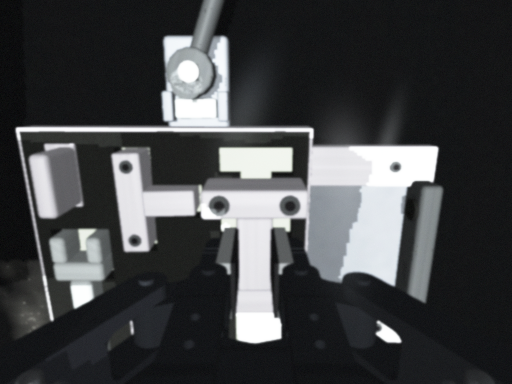

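```bash

python3 -m crank '[0,0,0.06,0,0, 0,0,0,2,0, 0,0,0,2,0, 0,0,0,1.1,0, 0,0,0,0.1,0, 0,0,0,0,0, 0,0,0,0,0, 0,0,0,0,0]'
python3 -m crank '[0,0,0,0.3,0, 0,0,0,0.4,0, 0,0,0,0.5,0, 0,0,0,0.5,0, 0,0,0,0.5,0, 0,0,0,0.4,0, 0,0,0,0,0, 0,0,0,0,0]'
```

```text
time_s: 31.43
position: [0.594, 0.0197, 0.0655]
tool_rot: [[0.025, 1.0, 0.002], [1.0, -0.025, -0.0], [-0.0, 0.002, -1.0]]
ft_force: [-0.3, -0.5, -1.7]
grip_width: 0.0136
gripper_force: 59.0
time_s: 32.1
position: [0.5933, 0.0198, 0.038]
tool_rot: [[0.025, 1.0, -0.001], [1.0, -0.025, 0.0], [0.0, -0.001, -1.0]]
ft_force: [-0.2, 0.1, -1.6]
grip_width: 0.014
gripper_force: 59.0
```

```bash

python3 -m crank '[2.4,0,0,0,0, 2.4,0,0,0,0, 2.4,0,0,-1,0, 2.4,0,0,-3,0, 2.4,0,0,-4,0, 2.4,0,0,-3,0, 0,0.28,-3.32,0,0, 0,0.28,-3.32,0,0]' 60
python3 -m crank '[0,0.28,-3.32,0,0, 0,0.28,-3.32,0,0, 0,0.28,-3.32,0,0, 0,0,0,0,0, 0,0,0,0,0, 0,0,0,0,0, 0,0,0,0,0, 0,0,0,0,0]'
python3 - <<'E'
from h import *
w=pic('wrist','w12.png'); s=env.observe(); print(s['position'])
t=pic('top','top4.png'); cv2.imwrite('pics/c12.png',np.vstack([cv2.resize(t['color'][110:260,140:420,::-1],(700,330)),cv2.resize(w['color'][:250,:,::-1],(700,270))]))
print('link',fit(w,'link',[.5935,.02,-.024],zt=.042))
for n in ('slide_box',): print(find(t,n,.03))
E
```

```text
time_s: 32.77
position: [0.528, 0.0268, 0.151]
tool_rot: [[0.025, 1.0, 0.006], [1.0, -0.025, -0.001], [-0.001, 0.006, -1.0]]
ft_force: [0.0, -0.4, -1.2]
grip_width: 0.0008
gripper_force: 0.0
time_s: 33.43
position: [0.4288, 0.0377, 0.1484]
tool_rot: [[0.025, 1.0, 0.001], [1.0, -0.025, -0.0], [-0.0, 0.001, -1.0]]
ft_force: [0.2, -0.6, 0.1]
grip_width: 0.0001
gripper_force: 0.0
[0.42858535 0.0377734  0.14829353]
link [ 0.5958  0.019  -1.4327  0.1665]
[(0.21, 287, 255, [0.357, -0.196, 0.03]), (0.16, 208, 168, [0.603, 0.024, 0.03])]
```

View pics/c12.png

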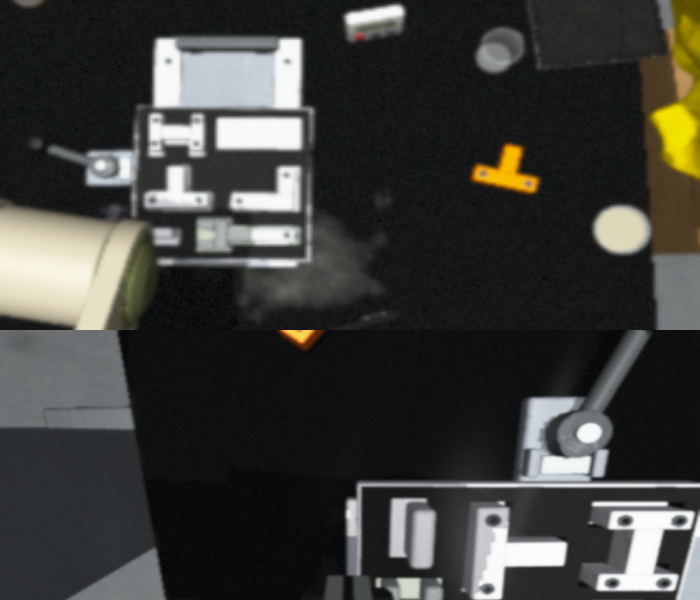

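```bash

python3 -m crank '[0,0,0,3,0, 0,0,0,3,0, 0,0,0,3,0, 0,0,0,0.8,0, 0,0,0,0,0, 0,0,0,0,0, 0,0,0,0,0, 0,0,0,0,0]'
python3 -m crank '[0,0,0.8,0,0, 0,0,0.8,0,0, 0,0,0.8,0,0, 0,0,0.8,0,0, 0,0,0.8,0,0, 0,0,0.8,0,0, 0,0,0,0,0, 0,0,0,0,0]'
python3 -m crank '[0,0,0.6,0,0, 0,0,0.6,0,0, 0,0,0.6,0,0, 0,0,0.6,0,0, 0,0,0.6,0,0, 0,0,0,0,0, 0,0,0,0,0, 0,0,0,0,0]'
python3 - <<'E'
from h import *
w=pic('wrist','w13.png'); t=pic('top','top5.png'); print(fit(t,'slide_box',[.64,-.075,-.024],seat=True))
E
```

```text
time_s: 34.25
position: [0.4286, 0.0378, 0.0516]
tool_rot: [[0.025, 1.0, 0.003], [1.0, -0.025, -0.001], [-0.0, 0.003, -1.0]]
ft_force: [0.4, -0.1, -0.3]
grip_width: -0.0002
gripper_force: 0.0
time_s: 34.92
position: [0.4766, 0.0367, 0.0502]
tool_rot: [[0.025, 1.0, 0.001], [1.0, -0.025, -0.0], [-0.0, 0.001, -1.0]]
ft_force: [-0.0, 0.6, -0.8]
grip_width: -0.0003
gripper_force: 0.0
time_s: 35.58
position: [0.5062, 0.0359, 0.0505]
tool_rot: [[0.025, 1.0, 0.001], [1.0, -0.025, -0.0], [-0.0, 0.001, -1.0]]
ft_force: [0.1, 0.4, 0.2]
grip_width: 0.0
gripper_force: 0.0
[ 0.655  -0.0768 -1.0259  0.0423]
```

```bash

python3 -m crank '[0,0,0.4,0,0, 0,0,0.4,0,0, 0,0,0.4,0,0, 0,0,0.3,0,0, 0,0,0.2,0,0, 0,0,0,0,0, 0,0,0,0,0, 0,0,0,0,0]'
python3 -m crank '[0,0,0.15,0,0, 0,0,0.15,0,0, 0,0,0.15,0,0, 0,0,0.15,0,0, 0,0,0,0,0, 0,0,0,0,0, 0,0,0,0,0, 0,0,0,0,0]'
```

```text
time_s: 36.35
position: [0.5231, 0.0355, 0.0504]
tool_rot: [[0.025, 1.0, 0.001], [1.0, -0.025, -0.0], [-0.0, 0.001, -1.0]]
ft_force: [-0.2, -0.4, -0.5]
grip_width: -0.0002
gripper_force: 0.0
time_s: 37.02
position: [0.5276, 0.0355, 0.0502]
tool_rot: [[0.025, 1.0, -0.003], [1.0, -0.025, 0.0], [-0.0, -0.003, -1.0]]
ft_force: [-7.3, -1.3, 5.0]
grip_width: 0.0
gripper_force: 3.8
```

```bash

python3 -m crank '[0,0,0.15,0,0, 0,0,0.15,0,0, 0,0,0.15,0,0, 0,0,0,0,0, 0,0,0,0,0, 0,0,0,0,0, 0,0,0,0,0, 0,0,0,0,0]'
python3 - <<'E'
from h import *
t=pic('top'); print(fit(t,'slide_box',[.67,-.0765,-.024],seat=True))
E
```

```text
time_s: 37.68
position: [0.5279, 0.0356, 0.0501]
tool_rot: [[0.024, 1.0, -0.013], [1.0, -0.024, 0.0], [-0.0, -0.013, -1.0]]
ft_force: [-25.3, -3.7, 17.0]
grip_width: 0.0
gripper_force: 13.1
[ 0.676  -0.0777 -1.2591  0.0659]
```

```bash

python3 -m crank '[0,0,-1,0,0, 0,0,-3,0,0, 0,0,0,-3.5,0, 0,0,0,-3.5,0, 0,0,0,-3.5,0, 0,2.37,2.42,0,0, 0,2.37,2.42,0,0, 0,2.37,2.42,0,0]'
python3 -m crank '[0,2.37,2.42,0,0, 0,2.37,2.42,0,0, 0,0,0,0,0, 0,0,0,0,0, 0,0,0,0,0, 0,0,0,0,0, 0,0,0,0,0, 0,0,0,0,0]'
python3 - <<'E'
from h import *
w=pic('wrist','w14.png'); s=env.observe(); print(s['position'],rel([.612,.153,.036],88.6))
t=pic('top','top6.png'); cv2.imwrite('pics/c14.png',np.hstack([cv2.resize(t['color'][110:250,110:270,::-1],(400,350)),cv2.resize(w['color'][:,:,::-1],(400,350))]))
for n in ('lever_knob','lever_pivot'): print(n,find(w,n,.06),find(t,n,.06))
E
```

```text
time_s: 38.4
position: [0.5692, 0.1064, 0.1565]
tool_rot: [[0.026, 1.0, 0.003], [1.0, -0.026, 0.0], [0.0, 0.003, -1.0]]
ft_force: [0.2, -0.9, -0.8]
grip_width: -0.0004
gripper_force: 0.0
time_s: 39.07
position: [0.617, 0.1511, 0.1557]
tool_rot: [[0.026, 1.0, 0.0], [1.0, -0.026, 0.0], [0.0, 0.0, -1.0]]
ft_force: [-0.7, 0.5, 0.7]
grip_width: 0.0001
gripper_force: 0.0
[0.61701513 0.15122193 0.15568821] turn -0.001 rad; shift [0.17, -0.51, 11.97] cm
lever_knob [(0.66, 199, 211, [0.575, 0.137, 0.06])] [(0.64, 172, 182, [0.56, 0.118, 0.06])]
lever_pivot [(0.78, 184, 270, [0.56, 0.088, 0.06]), (0.73, 197, 208, [0.574, 0.139, 0.06]), (0.5, 209, 273, [0.58, 0.085, 0.06])] [(0.73, 230, 179, [0.565, -0.042, 0.06]), (0.32, 286, 257, [0.354, -0.192, 0.06]), (0.23, 232, 162, [0.614, -0.047, 0.06])]
```

View pics/c14.png

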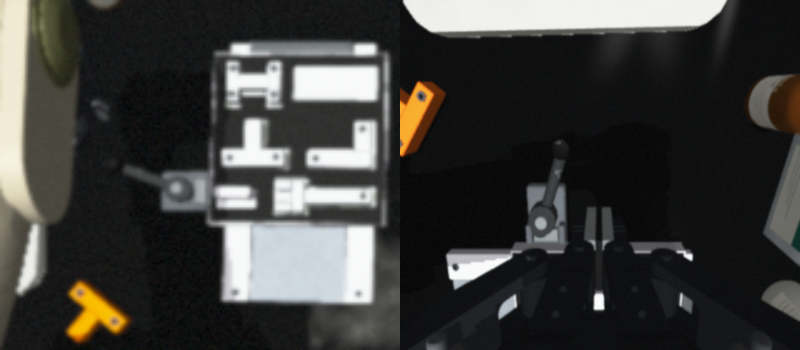

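```bash

python3 -m crank '[0,0,0,4,0, 0,0,0,4,0, 0,0,0,3.9,0, 0,0,0,0,0, 0,0,0,0,0, 0,0.75,-1.35,0,0, 0,0.7,-1.35,0,0, 0,0.4,-1.25,0,0]'
python3 -m crank '[0,0.5,-1.25,0,0, 0,0.4,-1.25,0,0, 0,-0.2,-1,0,0, 0,-0.4,-1,0,0, 0,-0.4,-1,0,0, 0,-0.4,-0.9,0,0, 0,0,0,0,0, 0,0,0,0,0]'
python3 -m crank '[0,-0.9,-1,0,0, 0,-0.9,-0.9,0,0, 0,-0.5,-0.2,0,0, 0,0,0,0,0, 0,0,0,0,0, 0,0,0,-3,0, 0,0,0,-4,0, 0,0,0,-4,0]'
python3 - <<'E'
from h import *
w=pic('wrist','w15.png');t=pic('top','top7.png'); cv2.imwrite('pics/c15.png',np.hstack([cv2.resize(t['color'][110:250,110:270,::-1],(400,350)),cv2.resize(w['color'][:,:,::-1],(400,350))]))
E
```

```text
time_s: 40.03
position: [0.5801, 0.1715, 0.0399]
tool_rot: [[0.025, 1.0, 0.007], [1.0, -0.025, 0.0], [0.0, 0.007, -1.0]]
ft_force: [2.6, -2.3, 0.6]
grip_width: -0.0004
gripper_force: 1.6
time_s: 40.7
position: [0.5156, 0.168, 0.0388]
tool_rot: [[0.025, 1.0, 0.005], [1.0, -0.025, 0.001], [0.001, 0.005, -1.0]]
ft_force: [-0.1, 0.1, 0.1]
grip_width: 0.0
gripper_force: 0.1
time_s: 41.37
position: [0.4927, 0.1457, 0.1477]
tool_rot: [[0.025, 1.0, -0.001], [1.0, -0.025, 0.0], [-0.0, -0.001, -1.0]]
ft_force: [-0.8, 0.3, 0.1]
grip_width: 0.0001
gripper_force: 0.0
```

View pics/c15.png

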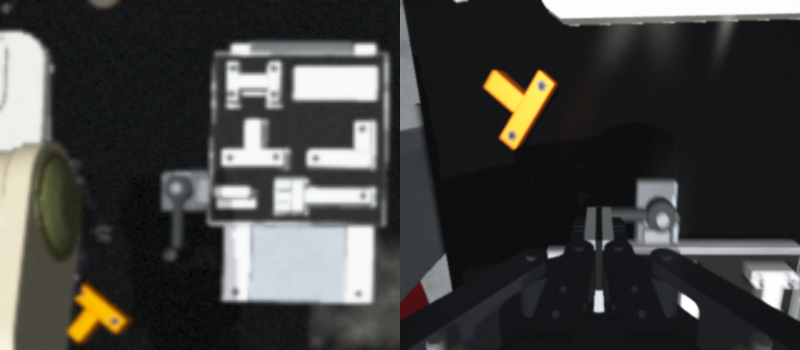

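Lever is closed, pointing at the robot with the knob at crop (170,255) as at the start. The tray is home with all four parts seated.

```bash
python3 - <<'E'
from h import *
t=pic('top'); print(fit(t,'slide_box',[.675,-.0765,-.024],seat=True))
for n,x,y in (('link',.673,.016),('tee',.606,.013),('angle',.604,-.085),('spanner',.5445,-.065)): print(n,fit(t,n,[x,y,-.024],zt=.042))
s=env.observe(); print(s['qvel'],s['ft_force']); print(env.close_job())
E
```

```text
[ 0.676  -0.0768 -1.1015  0.0702]
link [0.6734 0.0145 0.11   0.2151]
tee [ 0.6056  0.0135 -1.4261  0.1138]
angle [ 0.6016 -0.0861 -2.7564  0.1366]
spanner [ 0.5428 -0.0658 -0.9531  0.1586]
[-0.31495488  3.36115898  4.53918633 -0.02770409 -1.84531983  0.03441263] [ 0.24406587  0.04977238 -0.73165844]
the job is handed in; nothing more can be done
None
```

Job handed in at about 41 s. The spanner, angle, tee and link are in their cut-outs (no slide box was on the bench), the tray was pushed home against its stop, and the lever was then swung shut. Camera checks agreed, but no verdict came back.

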